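Nest the empty cardboard cores

TASK

Nest the three empty cardboard cores upright in the round steel tray, from the outside in: first the wide core flat in the tray, then the middle core inside it, then the slim core inside that, each standing flat on the tray floor. Last, close the top of the slim core with the grey plug, let in until its flange lies on the rim. Leave the drink can standing where it is.

Things in the scene. Friction and masses are not known exactly. Their poses are not given: they have to be found in the camera images.
- tray: Fixed round dark steel tray, 168 mm across outside, 160 mm inside; floor 4 mm thick, its rim stands 12 mm above the bench. Origin at the centre of its underside on the bench, z up. Never moves during the job; its place differs each time.
- core_wide: Widest and lowest cardboard core: loose open tube standing upright, outside diameter 140 mm, wall 9 mm (inside 122 mm), height 45 mm, about 140 g. Open at both ends: take it by its wall, one finger inside and one outside. Origin at the centre of its lower end, z along its axis, up.
- core_mid: Middle cardboard core: loose open tube standing upright, outside diameter 100 mm, wall 9 mm (inside 82 mm), height 80 mm, about 140 g. Open at both ends: take it by its wall, one finger inside and one outside. Origin at the centre of its lower end, z along its axis, up.
- core_slim: Slimmest and tallest cardboard core: loose open tube standing upright, outside diameter 58 mm, wall 8 mm (inside 42 mm), height 120 mm, about 120 g. Can be taken across its outside. Origin at the centre of its lower end, z along its axis, up.
- plug: Loose round grey plastic end plug, about 60 g, standing on its stem. From below: stem 30 mm in diameter (24 mm at the chamfered foot), 25 mm long; flange 60 mm in diameter, from 25 to 30 mm up; ribbed grip knob 26 mm in diameter, from 30 to 58 mm up. The stem goes loosely into the slim core until the flange rests on its rim. Origin at the centre of the foot, z up along its axis.
- can: Bystander: orange drink can standing upright, loose, 53 mm diameter, 133 mm tall. Origin at the centre of its underside, z up. Not to be moved.
There are look-alikes about, which are no part of the job. There is more than one size of the tray; the job needs the larger.

How it is judged (in metres and radians):
On the way, in this order (a step that is already met when the one before it is completed fails the run):
1. the wide core lies flat in the tray (horizontal distance between core_wide and tray below 0.013 m and z of core_wide in the frame of tray between 0.001 and 0.007 m and angle between core_wide's own z axis and vertical below 0.06 rad), for 0.2 s.
2. the middle core stands on the tray floor inside the wide core (all of step 1 and horizontal distance between core_mid and core_wide below 0.014 m and z of core_mid in the frame of tray between 0.001 and 0.007 m and angle between core_mid's own z axis and vertical below 0.06 rad), for 0.2 s.
3. the slim core stands on the tray floor inside the middle core (all of step 2 and horizontal distance between core_slim and core_mid below 0.015 m and z of core_slim in the frame of tray between 0.001 and 0.007 m and angle between core_slim's own z axis and vertical below 0.06 rad), for 0.2 s.
4. the plug is seated in the top of the slim core (all of step 3 and horizontal distance between plug and core_slim below 0.009 m and z of plug in the frame of core_slim between 0.092 and 0.098 m and angle between plug's own z axis and vertical below 0.06 rad), for 0.2 s.
At the end, for the whole second after the job is handed in: Wide core flat on the tray floor inside its rim (centres within 13 mm), middle core on the floor in the wide one (14 mm), slim core on the floor in the middle one (15 mm), plug flange on the slim core (9 mm); heights within 3 mm, leaning under 0.06 rad, released, at rest; can not moved over 30 mm (all of step 4 and linear speed of each of core_wide, core_mid, core_slim, plug below 0.02 m/s); the robot touches nothing.
It fails at once if the drink can is pushed more than 30 mm or tipped (distance of can from where it was at the start of the episode above 0.03 m or angle between can's own z axis and vertical above 0.3 rad).
It also fails if it takes over 112 s, if anything falls off the work surface, if the arm or the gripper's body presses on something with over 40 N, if the wrist force passes 120 N, or if a joint passes its speed limit or range.

ROBOT

A 6-joint arm with a two-finger parallel gripper is mounted at the origin on a cart in front of the work surface, level with it; the furniture and walls round the work are solid. World frame = base frame: x ahead of the robot, y to its left, z up, the work surface at z = 0. Lengths are in m, angles in degrees, forces in N, time in s.
With the tool pointing down it reaches from about 0.4 to 0.825 m from the base axis. Payload 7 kg.
Tool frame: the origin (TCP) lies on the centre line of the jaws, within the pads' length; the fingertips stand 8 mm ahead of it and the grasp point (between the pads) lies 11 mm behind it; z points along the fingers, y is the line along which they close (so a half turn about z gives the same grasp; the last joint's range is limited). The gripper opens to 88 mm and grips with 3 to 60 N. Pads are 19 mm wide; open, the fingers measure 130 mm over their backs; the gripper's body (78 mm by 193 mm) begins 47 mm behind the grasp point.
Start: joints at [86.809, 20.546, 0.682, 0, -70.136, -16.507], TCP at [0.228, 0.635, 0.235] pointing down, gripper open.
Joint ranges: [-176.03, 176.03], [-82.01, 121.73], [-58.28, 71.71], [-173.87, 95.51], [-174.79, -0.11], [-173.66, 173.66]. Speed limits (degrees/s): [136.94, 136.94, 172.46, 180, 180, 180].

INTERFACE

Orientations are given as [roll, pitch, yaw] about the fixed x, y, z axes, in that order (R = Rz(yaw) Ry(pitch) Rx(roll)).
In Python, from plant import r gives the robot as it stands.
- The arm moves only by the tool carry_out, never from a script. Its argument "targets" is a list of rows, each a list of 6 numbers: the shift along the tool's x, y, z scaled (see below), then the turn, a rotation vector about the tool's x, y, z scaled (see below). A call has 1 to 5 rows; each row shifts and turns the commanded pose from where the row before left it, along the tool's axes as they then stand; what a row does not reach is not made up. The controller multiplies each number of a shift by 0.5 m and each number of a turn by 60 degrees. A row lasts 1/8 s, in which the tool goes at most 62.5 mm and 10.7 degrees, less where a joint would pass 70% of its speed; a pose out of reach is approached as far as the arm can. A call with a number of a shift or a turn outside -1 to 1 is refused whole. A call with a gripper value outside its range is refused whole. "hand" is the opening, from 0 (shut) to 1 (fully open), set as the call begins (left out, the last holds). The fingers move at their own pace and stop on an object; "squeeze" is the grip in N (left out, the last holds). Time passes only in rows, so rows that do not move let the fingers close. It gives the time, the measured TCP pose, the force, the opening and the grip force at its end, in the units of the state.
- r.get_state(): the state, without advancing time (a new reading comes with each control period).
- r.capture(name): name is "scene" or "top"; returns the picture (420x560x3 uint8, red, green, blue); there is no depth.
- r.camera_info(name): a dict with "K" (3x3 intrinsics, pixels), "distortion" ([k1, k2, p1, p2, k3] as OpenCV has them; the pictures are not rectified), "eye" and "attitude" of the camera in the world. Camera axes: x right, y down, z forward; pixel columns grow to the right and rows downward; lengths in m; the calibration is good to about 2 mm. A picture is of the moment at which its call begins. camera_info takes no time and is no camera call.
- r.close_job(): hands the job in; it is judged then, once.
The state is a dict: "time_s": time; "joints": joint angles; "qd": joint speeds; "joint_torque": joint torques, N m; "tcp_pos": TCP position; "eef_rot": TCP orientation; "contact_force": force on the tool from outside, world axes, zero at the start; "moment": the same for the moment, N m; "gripper_width": finger opening in m; "gripper_force": force on a finger pad.
Only numpy, scipy, OpenCV 4.12 (cv2) and the standard library are available. Lean on these libraries where they do the work, as an engineer would, in place of code of your own. Each camera call takes 0.05 s, during which the arm holds its last target. There are 200 camera calls.

## Working session

There is one attempt and no reset: what is moved stays moved. The work goes in short steps, Python scripts to look and compute and a tool call to move; the robot and the scene stay as the last step left them, time stands still between calls to the robot, and variables do not carry over. Pictures are saved under pics/ and viewed, at most 14 in all, crops included, and the job is handed in when it is done.

Besides the shell and the picture viewer there is one more tool, called after "Request:" by a JSON object that holds its "method" and its "body". carry_out: Moves the arm, as the interface text tells. Its arguments: {"type":"object","properties":{"targets":{"type":"array","items":{"type":"array","items":{"type":"number","minimum":-1,"maximum":1}}},"hand":{"type":"number"},"squeeze":{"type":"number"}},"required":["targets"]}

```bash
mkdir -p pics; ls; python3 - <<'E'
from plant import r
import cv2
for n in("scene","top"):
    cv2.imwrite(f"pics/{n}0.png",r.capture(n)[:,:,::-1]); print(n,r.camera_info(n))
print(r.get_state())
E
```

```text
pics
scene {'K': array([[391.063971  ,   0.        , 280.89200765],
       [  0.        , 391.063971  , 203.64330299],
       [  0.        ,   0.        ,   1.        ]]), 'distortion': array([0.00114806, 0.        , 0.        , 0.        , 0.        ]), 'eye': array([ 1.10621335, -0.02879247,  0.94920413]), 'attitude': array([-148.814423  ,   -0.6792719 ,   74.55221412])}
top {'K': array([[474.67690239,   0.        , 275.34702033],
       [  0.        , 474.67690239, 220.70703394],
       [  0.        ,   0.        ,   1.        ]]), 'distortion': array([-0.13704045,  0.        ,  0.        ,  0.        ,  0.        ]), 'eye': array([0.33671921, 0.1112788 , 1.46947526]), 'attitude': array([-1.70727295e+02,  6.23082790e-02, -9.04945272e+01])}
{'time_s': 0.1, 'joints': array([ 8.68089861e+01,  2.05856653e+01,  6.37850266e-01, -1.66825656e-02,
       -7.01359811e+01, -1.65063715e+01]), 'qd': array([-0.05698938, -0.17322455,  0.06157612,  0.0598983 ,  0.00642283,
       -0.04546812]), 'joint_torque': array([-8.90136071e-04, -5.84163487e+01,  2.93753618e+01,  7.01555997e+00,
        1.01992569e-02, -4.20045149e-05]), 'tcp_pos': array([0.22740285, 0.63507886, 0.23372958]), 'eef_rot': array([ 1.79915201e+02, -8.77312292e-03, -1.97030589e+01]), 'contact_force': array([-0.65611909, -0.36031403,  0.16418174]), 'moment': array([ 0.04819839, -0.02690054,  0.03714938]), 'gripper_force': 0.0, 'gripper_width': 0.087160114267072}
```

View pics/scene0.png

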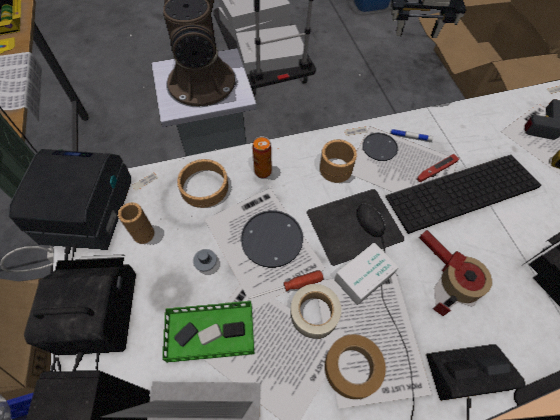

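View pics/top0.png

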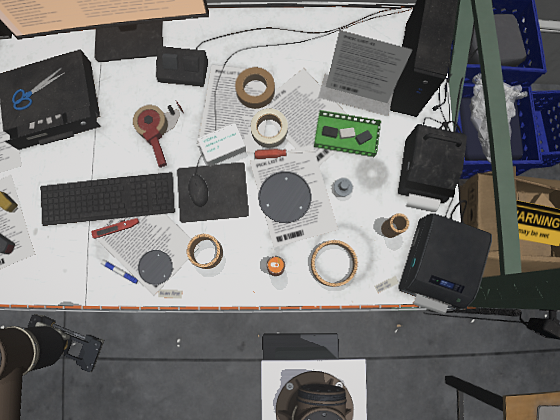

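```bash
cat > h.py <<'E'
import cv2,numpy as np
from scipy.spatial.transform import Rotation as Ro
from scipy.optimize import least_squares
from plant import r
C={n:r.camera_info(n) for n in("scene","top")}
def cast(n,uv,z):
    c=C[n]; p=cv2.undistortPoints(np.float64(uv).reshape(-1,1,2),c["K"],c["distortion"])[:,0]
    d=np.c_[p,np.ones(len(p))]@Ro.from_euler("xyz",c["attitude"],degrees=True).as_matrix().T
    return (c["eye"]+d*((z-c["eye"][2])/d[:,2])[:,None])[:,:2]
def proj(n,X):
    c=C[n]; R=Ro.from_euler("xyz",c["attitude"],degrees=True).as_matrix().T
    return cv2.projectPoints(np.float64(X).reshape(-1,1,3),cv2.Rodrigues(R)[0],-R@c["eye"],c["K"],c["distortion"])[0][:,0]
def mask(img,kind):
    h,s,v=cv2.split(cv2.cvtColor(img,cv2.COLOR_RGB2HSV))
    if kind=="brown": m=(s>85)&((h<28)|(h>170))
    elif kind=="dark": m=(v<100)&(s<90)
    else: m=(v<165)&(s>25)&(s<110)&(h>90)&(h<125)
    return m.astype(np.uint8)*255
def blob(n,img,kind,seed,w=45):
    m=mask(img,kind); u,v=map(int,seed); k=np.zeros_like(m); k[max(0,v-w):v+w,max(0,u-w):u+w]=1; m*=k
    m=cv2.morphologyEx(m,cv2.MORPH_CLOSE,np.ones((3,3)))
    cs,_=cv2.findContours(m,cv2.RETR_EXTERNAL,cv2.CHAIN_APPROX_NONE)
    return max(cs,key=cv2.contourArea)[:,0].astype(float)
def cyl(n,pts,R,zt,zb=0.):
    """centre of an upright cylinder from its outline: far edge is the top rim, near edge the bottom rim"""
    pts=cv2.convexHull(np.float32(pts))[:,0]
    pts=np.array([p+(q-p)*t for p,q in zip(pts,np.roll(pts,-1,0)) for t in np.linspace(0,1,max(2,int(np.hypot(*(q-p)))),endpoint=False)])
    T,B=cast(n,pts,zt),cast(n,pts,zb); e=C[n]["eye"][:2]
    def f(c):
        a=(c-e)/np.linalg.norm(c-e); dt,db=np.linalg.norm(T-c,axis=1),np.linalg.norm(B-c,axis=1)
        st,sb=(T-c)@a,(B-c)@a
        w=.004
        return np.r_[(dt-R)*(st>.25*R),(db-R)*(sb<-.25*R)]
    s=least_squares(f,(T.mean(0)+B.mean(0))/2,loss="soft_l1",f_scale=.003,diff_step=1e-4)
    return s.x,np.sqrt(np.mean(s.fun**2))
E
python3 - <<'E'
from h import *
im={n:cv2.imread(f"pics/{n}0.png")[:,:,::-1].copy() for n in C}
S=dict(wide=("brown",(203,183),(333,263),.07,.045),mid=("brown",(338,160),(205,250),.05,.08),slim=("brown",(137,223),(397,225),.029,.12),
 can=("brown",(262,157),(276,264),.0265,.133),tray=("dark",(272,238),(285,196),.084,.012),plug=("grey",(205,260),(343,187),.03,.03))
rows=[]
for k,(kind,a,b,R,h) in S.items():
    row=[]
    for n,s in(("scene",a),("top",b)):
        w=42 if k in("wide","tray") else 28
        p=blob(n,im[n],kind,s,w); c,e=cyl(n,p,R,h,.025 if k=="plug" else 0.)
        print(k,n,c.round(4),"rms",e.round(4),"area",cv2.contourArea(np.float32(p)))
        o=im[n].copy(); cv2.drawContours(o,[p.astype(int)],-1,(0,255,255),1)
        u,v=s; o=cv2.copyMakeBorder(o,50,50,50,50,0); raw=cv2.copyMakeBorder(im[n],50,50,50,50,0)
        for q in(raw,o): row.append(cv2.resize(q[v+5:v+95,u+5:u+95],(130,130) if 0 else (190,190)))
    rows.append(np.hstack(row))
cv2.imwrite("pics/m1.png",np.vstack(rows[:3])[:,:,::-1]);cv2.imwrite("pics/m2.png",np.vstack(rows[3:])[:,:,::-1])
E
```

```text
wide scene [ 0.4431 -0.065 ] rms 0.002 area 1843.0
wide top [ 0.4403 -0.0654] rms 0.0018 area 1583.0
mid scene [0.4806 0.3254] rms 0.0022 area 1169.0
mid top [0.4776 0.3256] rms 0.0019 area 877.0
slim scene [ 0.5508 -0.2498] rms 0.0012 area 864.0
slim top [ 0.5481 -0.2458] rms 0.0016 area 275.5
can scene [0.4311 0.1163] rms 0.0026 area 606.5
can top [0.4285 0.1131] rms 0.0022 area 224.5
tray scene [0.655  0.0814] rms 0.0016 area 2694.5
tray top [0.6516 0.0819] rms 0.0019 area 2042.5
plug scene [ 0.668  -0.1049] rms 0.0011 area 99.0Traceback (most recent call last):
  File "<stdin>", line 10, in <module>
  File "h.py", line 23, in blob
    return max(cs,key=cv2.contourArea)[:,0].astype(float)
           ~~~^^^^^^^^^^^^^^^^^^^^^^^^
ValueError: max() iterable argument is empty
```

```bash
python3 - <<'E'
from h import *
im={n:cv2.imread(f"pics/{n}0.png")[:,:,::-1].copy() for n in C}
row=[]
for n,(u,v) in(("scene",(205,260)),("top",(343,187))):
    hsv=cv2.cvtColor(im[n],cv2.COLOR_RGB2HSV); print(hsv[v,u-12:u+13:3].tolist())
    row.append(cv2.resize(im[n][v-25:v+25,u-25:u+25],(390,390)))
    m=hsv[v-20:v+20,u-20:u+20,2]<(175 if 1 else 0)
    cs,_=cv2.findContours(m.astype(np.uint8)*255,cv2.RETR_EXTERNAL,cv2.CHAIN_APPROX_NONE)
    p=max(cs,key=cv2.contourArea)[:,0]+[u-20,v-20]; q=row[-1]; cv2.drawContours(q,[((p-[u-25,v-25])*7.8+3.9).astype(int)],-1,(255,0,0),1)
    print(n,cv2.contourArea(p.astype(np.float32)),cyl(n,p,.03,.03,.025))
    print(proj(n,[.668,-.105,.03]))
cv2.imwrite("pics/m1.png",np.hstack(row)[:,:,::-1])
E
```

```text
[[108, 9, 137], [112, 24, 115], [107, 25, 72], [90, 21, 49], [90, 85, 27], [90, 8, 31], [107, 24, 97], [107, 20, 115], [150, 5, 96]]
scene 534.5 (array([ 0.68667951, -0.09660822]), np.float64(0.003132471404539477))
[[201.672299   255.17696319]]
[[60, 2, 208], [100, 18, 127], [101, 19, 147], [90, 6, 46], [101, 17, 162], [104, 18, 153], [106, 19, 149], [100, 10, 160], [0, 0, 216]]
top 297.5 (array([ 0.67646126, -0.09671122]), np.float64(0.0014903482616298847))
[[344.32856115 189.62298011]]
```

View pics/m1.png

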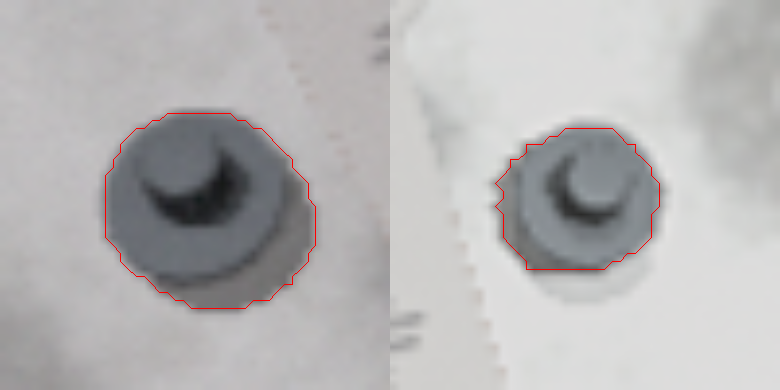

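```bash
python3 - <<'E'
from h import *
print(cast("scene",[204.4,259.9],.029),cast("top",[342.95,186.6],.029))
a=cv2.imread("pics/scene0.png")[130:290,0:210];b=cv2.imread("pics/top0.png")[170:330,350:510]
cv2.imwrite("pics/m3.png",np.hstack([cv2.resize(a,None,fx=2.1,fy=2.1,interpolation=2),cv2.resize(b,None,fx=2.1,fy=2.1,interpolation=2)]))
E
```

```text
[[ 0.68210969 -0.10058823]] [[ 0.67793269 -0.10115907]]
```

View pics/m3.png

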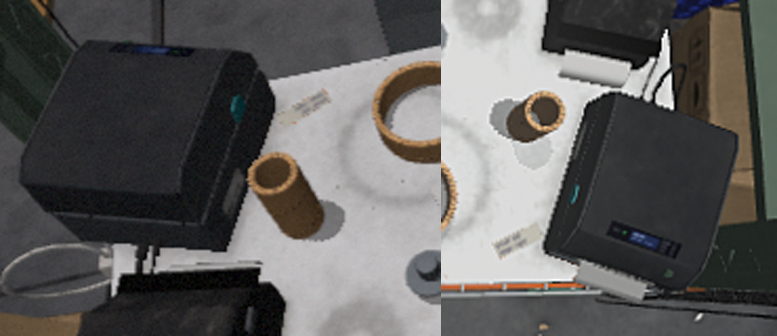

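Request:
{"method": "carry_out", "body": {"targets": [[0, 0, 0, 0, 0, -0.164], [0, 0, 0, 0, 0, -0.164], [0.063, 0.087, 0, 0, 0, 0], [0.063, 0.087, 0, 0, 0, 0], [0.063, 0.087, 0, 0, 0, 0]], "hand": 0.45, "squeeze": 35}}

```text
time_s: 0.72
tcp_pos: [0.3225, 0.5034, 0.2341]
eef_rot: [180.0, 0.0, 0.0]
contact_force: [0.7, 1.4, -0.3]
gripper_width: 0.0437
gripper_force: 0.0
```

Request:
{"method": "carry_out", "body": {"targets": [[0.063, 0.087, 0, 0, 0, 0], [0.063, 0.087, 0, 0, 0, 0], [0.063, 0.087, 0, 0, 0, 0], [0.063, 0.087, 0, 0, 0, 0], [0, 0.1, 0, 0, 0, 0]]}}

```text
time_s: 1.35
tcp_pos: [0.4492, 0.2793, 0.2338]
eef_rot: [179.9, 0.0, -0.1]
contact_force: [0.4, -0.2, 0.2]
gripper_width: 0.0392
gripper_force: 0.0
```

Request:
{"method": "carry_out", "body": {"targets": [[0, 0.1, 0, 0, 0, 0], [0, 0.1, 0, 0, 0, 0], [0, 0.1, 0, 0, 0, 0], [0, 0.1, 0, 0, 0, 0], [0, 0.1, 0, 0, 0, 0]]}}

```text
time_s: 1.98
tcp_pos: [0.4473, 0.0293, 0.2345]
eef_rot: [-180.0, 0.0, 0.0]
contact_force: [0.8, 0.4, -0.5]
gripper_width: 0.0394
gripper_force: 0.0
```

Request:
{"method": "carry_out", "body": {"targets": [[0, 0.1, 0, 0, 0, 0], [0, 0.1, 0, 0, 0, 0], [0, 0.1, 0, 0, 0, 0], [0, 0, 0, 0, 0, 0]]}}

```text
time_s: 2.48
tcp_pos: [0.4471, -0.1218, 0.2341]
eef_rot: [180.0, 0.1, -0.3]
contact_force: [0.3, 0.2, -0.3]
gripper_width: 0.0397
gripper_force: 0.0
```

Request:
{"method": "carry_out", "body": {"targets": [[-0.011, 0.018, 0.09, 0, 0, 0], [0, 0, 0.09, 0, 0, 0], [0, 0, 0.09, 0, 0, 0], [0, 0, 0.09, 0, 0, 0], [0, 0, 0.05, 0, 0, 0]]}}

```text
time_s: 3.1
tcp_pos: [0.441, -0.1275, 0.0275]
eef_rot: [180.0, 0.2, -0.0]
contact_force: [-0.0, 0.1, 0.2]
gripper_width: 0.0393
gripper_force: 0.0
```

Request:
{"method": "carry_out", "body": {"targets": [[0, 0, 0, 0, 0, 0], [0, 0, 0, 0, 0, 0], [0, 0, 0, 0, 0, 0], [0, 0, 0, 0, 0, 0], [0, 0, 0, 0, 0, 0]], "hand": 0}}

```text
time_s: 3.72
tcp_pos: [0.4431, -0.128, 0.0307]
eef_rot: [-180.0, -0.1, 0.0]
contact_force: [-3.0, 1.4, 7.3]
gripper_width: 0.0073
gripper_force: 35.0
```

Request:
{"method": "carry_out", "body": {"targets": [[0, 0, -0.02, 0, 0, 0], [0, 0, -0.06, 0, 0, 0], [0, 0, -0.06, 0, 0, 0], [0, 0, -0.06, 0, 0, 0], [0, 0, 0, 0, 0, 0]]}}

```text
time_s: 4.35
tcp_pos: [0.4437, -0.128, 0.1324]
eef_rot: [-180.0, -0.3, -0.0]
contact_force: [0.3, 0.3, -1.7]
gripper_width: 0.0075
gripper_force: 35.0
```

```bash
python3 - <<'E'
from h import *
a=r.capture("scene");b=r.capture("top")
cv2.imwrite("pics/g1.png",np.hstack([cv2.resize(a[100:290,100:350],None,fx=1.8,fy=1.8),cv2.resize(b[150:340,230:410],None,fx=1.8,fy=1.8)])[:,:,::-1])
print(r.get_state())
E
```

```text
{'time_s': 4.45, 'joints': array([ 8.45972233e+00,  5.94499823e+00, -3.39266716e+01, -2.49662529e-02,
       -5.00811260e+01,  8.15164307e+01]), 'qd': array([ 0.04012373,  1.41096591, -0.85389192, -0.02011251,  0.35717484,
       -0.02852681]), 'joint_torque': array([ 4.60314041e-02, -3.43540585e+01,  2.53923672e+01,  5.97782314e+00,
        7.81206926e-02, -3.25105539e-03]), 'tcp_pos': array([ 0.44201228, -0.12804324,  0.12985931]), 'eef_rot': array([-1.79974085e+02, -4.38582130e-02, -3.98699571e-02]), 'contact_force': array([ 0.19718442, -0.42871565, -1.82213157]), 'moment': array([-0.08898291,  0.07289071,  0.0371499 ]), 'gripper_force': 35.00052094459534, 'gripper_width': 0.007686295913067848}
```

View pics/g1.png

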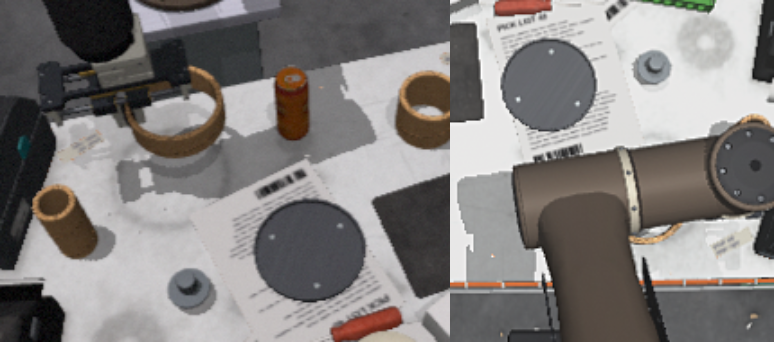

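Request:
{"method": "carry_out", "body": {"targets": [[0.084, -0.058, 0, 0, 0, 0], [0.084, -0.058, 0, 0, 0, 0], [0.084, -0.058, 0, 0, 0, 0], [0.084, -0.058, 0, 0, 0, 0], [0.084, -0.058, 0, 0, 0, 0]]}}

```text
time_s: 5.08
tcp_pos: [0.6527, 0.0177, 0.1279]
eef_rot: [180.0, 0.2, -0.0]
contact_force: [0.5, -0.2, 0.2]
gripper_width: 0.0076
gripper_force: 35.0
```

Request:
{"method": "carry_out", "body": {"targets": [[0, 0, 0, 0, 0, 0], [0, 0, 0.05, 0, 0, 0], [0, 0, 0.05, 0, 0, 0], [0, 0, 0.05, 0, 0, 0], [0, 0, 0, 0, 0, 0]]}}

```text
time_s: 5.7
tcp_pos: [0.6496, 0.0159, 0.0515]
eef_rot: [179.9, 0.4, -0.1]
contact_force: [0.6, 0.6, -0.9]
gripper_width: 0.0078
gripper_force: 35.0
```

```bash
python3 - <<'E'
from h import *
a=r.capture("scene");b=r.capture("top")
cv2.imwrite("pics/scene1.png",a[:,:,::-1])
cv2.imwrite("pics/g2.png",np.hstack([cv2.resize(a[150:310,160:360],None,fx=2,fy=2),cv2.resize(b[120:280,230:350],None,fx=2,fy=2)])[:,:,::-1])
s=r.get_state();print(s["tcp_pos"],s["contact_force"])
E
```

```text
[0.65199751 0.01650211 0.05447517] [-0.27918712 -0.53738863 -0.61540664]
```

View pics/g2.png

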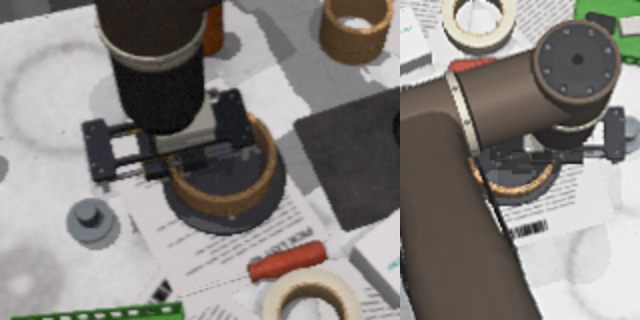

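Request:
{"method": "carry_out", "body": {"targets": [[0, 0, 0.015, 0, 0, 0], [0, 0, 0.015, 0, 0, 0], [0, 0, 0.01, 0, 0, 0], [0, 0, 0, 0, 0, 0], [0, 0, 0, 0, 0, 0]]}}

```text
time_s: 6.42
tcp_pos: [0.6524, 0.0169, 0.0347]
eef_rot: [-180.0, -0.0, -0.0]
contact_force: [-0.5, -0.0, 1.9]
gripper_width: 0.0076
gripper_force: 35.0
```

Request:
{"method": "carry_out", "body": {"targets": [[0, 0, 0, 0, 0, 0], [0, 0, 0, 0, 0, 0], [0, 0, 0, 0, 0, 0], [0, 0, 0, 0, 0, 0]], "hand": 0.4}}

```text
time_s: 6.92
tcp_pos: [0.6523, 0.0168, 0.0345]
eef_rot: [180.0, 0.0, -0.0]
contact_force: [-0.5, -0.9, -0.4]
gripper_width: 0.0342
gripper_force: 0.0
```

Request:
{"method": "carry_out", "body": {"targets": [[0, 0, -0.04, 0, 0, 0], [0, 0, -0.1, 0, 0, 0], [0, 0, -0.1, 0, 0, 0], [0, 0, -0.1, 0, 0, 0], [0, 0, -0.06, 0, 0, 0]]}}

```text
time_s: 7.55
tcp_pos: [0.653, 0.0169, 0.2378]
eef_rot: [-180.0, -0.2, -0.0]
contact_force: [0.2, 0.5, -1.3]
gripper_width: 0.0351
gripper_force: 0.0
```

Request:
{"method": "carry_out", "body": {"targets": [[-0.0435, -0.0885, 0, 0, 0, 0], [-0.0435, -0.0885, 0, 0, 0, 0], [-0.0435, -0.0885, 0, 0, 0, 0], [-0.0435, -0.0885, 0, 0, 0, 0], [-0.0435, -0.0885, 0, 0, 0, 0]], "hand": 0.45}}

```text
time_s: 8.18
tcp_pos: [0.5427, 0.2394, 0.2347]
eef_rot: [-180.0, -0.0, -0.0]
contact_force: [0.4, 0.3, -0.3]
gripper_width: 0.0395
gripper_force: 0.0
```

Request:
{"method": "carry_out", "body": {"targets": [[-0.0435, -0.0885, 0, 0, 0, 0], [-0.0435, -0.0885, 0, 0, 0, 0], [-0.0435, -0.0885, 0, 0, 0, 0], [0, 0, 0, 0, 0, 0], [0, 0, 0, 0, 0, 0]]}}

```text
time_s: 8.8
tcp_pos: [0.4782, 0.3709, 0.2344]
eef_rot: [180.0, 0.0, 0.0]
contact_force: [-0.2, -0.7, 0.2]
gripper_width: 0.0393
gripper_force: 0.0
```

```bash
python3 - <<'E'
from h import *
im={n:r.capture(n) for n in C}
for n in C:
    p=blob(n,im[n],"brown",proj(n,[.653,.082,.03])[0],42)
    print("wide",n,cyl(n,p,.07,.049,.004),cv2.contourArea(np.float32(p)))
    p=blob(n,im[n],"brown",proj(n,[.479,.3255,.04])[0],28)
    print("mid",n,cyl(n,p,.05,.08),cv2.contourArea(np.float32(p)))
a,b=im["scene"],im["top"]
cv2.imwrite("pics/g3.png",np.hstack([cv2.resize(a[180:300,200:350],None,fx=2.5,fy=2.5),cv2.resize(b[140:260,230:350],None,fx=2.5,fy=2.5)])[:,:,::-1])
s=r.get_state();print(s["tcp_pos"],s["contact_force"])
E
```

```text
wide scene (array([0.6522915 , 0.08186461]), np.float64(0.0015031057889957973)) 2242.5
mid scene (array([0.48063463, 0.32491618]), np.float64(0.0020846675295707598)) 1171.5
wide top (array([0.65170719, 0.08100992]), np.float64(0.0019672187479922425)) 1551.5
mid top (array([0.47450698, 0.32237594]), np.float64(0.00745860153642618)) 212.5
[0.47875438 0.37016435 0.23458983] [ 0.32718305 -0.36086094 -0.10155843]
```

View pics/g3.png

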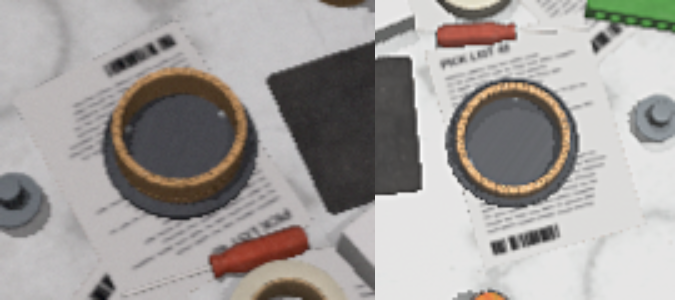

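Request:
{"method": "carry_out", "body": {"targets": [[0, 0, 0.08, 0, 0, 0], [0, 0, 0.08, 0, 0, 0], [0, 0, 0.08, 0, 0, 0], [0, 0, 0.08, 0, 0, 0], [0, 0, 0.025, 0, 0, 0]]}}

```text
time_s: 9.52
tcp_pos: [0.4781, 0.3687, 0.0598]
eef_rot: [179.8, 0.1, -0.1]
contact_force: [0.7, -0.2, -0.2]
gripper_width: 0.0395
gripper_force: 0.0
```

Request:
{"method": "carry_out", "body": {"targets": [[0, 0, 0, 0, 0, 0], [0, 0, 0, 0, 0, 0], [0, 0, 0, 0, 0, 0], [0, 0, 0, 0, 0, 0], [0, 0, 0, 0, 0, 0]], "hand": 0}}

```text
time_s: 10.15
tcp_pos: [0.4789, 0.3715, 0.0634]
eef_rot: [-179.9, -0.1, 0.0]
contact_force: [-0.7, -1.4, 6.6]
gripper_width: 0.0099
gripper_force: 33.6
```

Request:
{"method": "carry_out", "body": {"targets": [[0, 0, -0.02, 0, 0, 0], [0, 0, -0.06, 0, 0, 0], [0, 0, -0.06, 0, 0, 0], [0, 0, -0.06, 0, 0, 0], [0, 0, 0, 0, 0, 0]]}}

```text
time_s: 10.78
tcp_pos: [0.4794, 0.3721, 0.1653]
eef_rot: [-179.8, -0.2, 0.0]
contact_force: [-0.0, -0.5, -1.9]
gripper_width: 0.0095
gripper_force: 33.7
```

```bash
python3 - <<'E'
from h import *
a=r.capture("scene");b=r.capture("top")
cv2.imwrite("pics/g4.png",np.hstack([cv2.resize(a[60:220,260:440],None,fx=2,fy=2),cv2.resize(b[150:310,130:300],None,fx=2,fy=2)])[:,:,::-1])
s=r.get_state();print(s["tcp_pos"],s["contact_force"])
E
```

```text
[0.47813174 0.37081531 0.16219415] [ 0.11645949  1.02988128 -1.83487152]
```

View pics/g4.png

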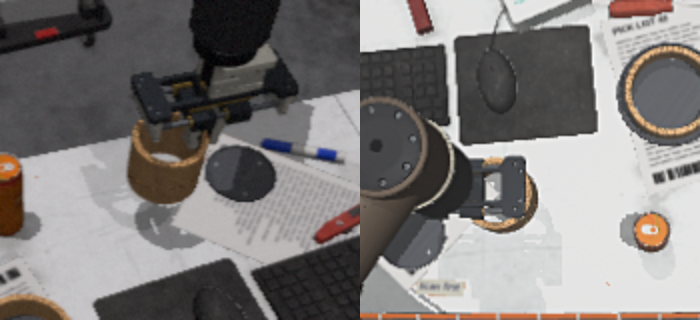

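Request:
{"method": "carry_out", "body": {"targets": [[0.058, 0.0813, 0, 0, 0, 0], [0.058, 0.0813, 0, 0, 0, 0], [0.058, 0.0813, 0, 0, 0, 0], [0.058, 0.0813, 0, 0, 0, 0], [0.058, 0.0813, 0, 0, 0, 0]]}}

```text
time_s: 11.5
tcp_pos: [0.6234, 0.1659, 0.1606]
eef_rot: [179.9, 0.1, -0.0]
contact_force: [0.7, 0.1, -0.7]
gripper_width: 0.0095
gripper_force: 34.1
```

Request:
{"method": "carry_out", "body": {"targets": [[0.058, 0.0813, 0, 0, 0, 0], [0, 0, 0, 0, 0, 0], [0, 0, 0, 0, 0, 0]]}}

```text
time_s: 11.88
tcp_pos: [0.6517, 0.1265, 0.1606]
eef_rot: [180.0, 0.1, -0.1]
contact_force: [-0.7, 0.3, -1.9]
gripper_width: 0.0095
gripper_force: 34.4
```

```bash
python3 - <<'E'
from h import *
a=r.capture("scene");b=r.capture("top")
s=r.get_state();t=s["tcp_pos"];print(t,s["contact_force"])
c=t-[0,.0455,0]
p=blob("scene",a,"brown",proj("scene",c-[0,0,.02])[0],34)
print(c,cyl("scene",p,.05,t[2]+.0185,t[2]-.0615),cv2.contourArea(np.float32(p)))
cv2.imwrite("pics/g5.png",np.hstack([cv2.resize(a[140:300,180:360],None,fx=2,fy=2),cv2.resize(b[120:280,210:380],None,fx=2,fy=2)])[:,:,::-1])
E
```

```text
[0.65162799 0.12754513 0.16142585] [ 0.21605301 -0.31690039 -0.85014644]
[0.65162799 0.08204513 0.16142585] (array([0.67832491, 0.08202641]), np.float64(0.006454058838868335)) 1385.0
```

View pics/g5.png

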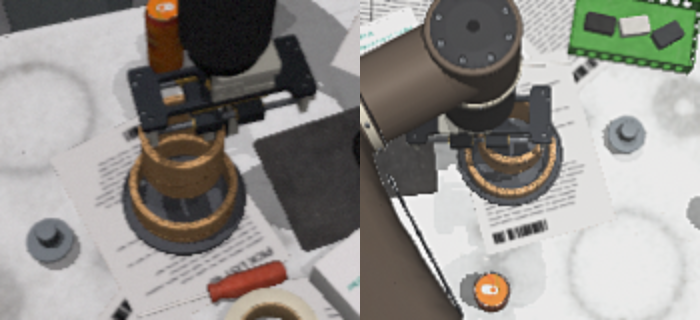

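Request:
{"method": "carry_out", "body": {"targets": [[0, 0, 0.05, 0, 0, 0], [0, 0, 0.05, 0, 0, 0], [0, 0, 0.05, 0, 0, 0], [0, 0, 0.015, 0, 0, 0], [0, 0, 0.0, 0, 0, 0]]}}

```text
time_s: 12.6
tcp_pos: [0.6521, 0.1276, 0.0796]
eef_rot: [180.0, 0.0, 0.0]
contact_force: [0.8, 0.2, -1.5]
gripper_width: 0.0093
gripper_force: 34.4
```

Request:
{"method": "carry_out", "body": {"targets": [[0, 0, 0.012, 0, 0, 0], [0, 0, 0.012, 0, 0, 0], [0, 0, 0, 0, 0, 0], [0, 0, 0, 0, 0, 0]]}}

```text
time_s: 13.1
tcp_pos: [0.6524, 0.1269, 0.0677]
eef_rot: [-180.0, -0.0, -0.0]
contact_force: [0.3, -0.2, -1.1]
gripper_width: 0.0092
gripper_force: 34.7
```

Request:
{"method": "carry_out", "body": {"targets": [[0, 0, 0.005, 0, 0, 0], [0, 0, 0, 0, 0, 0], [0, 0, 0, 0, 0, 0]]}}

```text
time_s: 13.48
tcp_pos: [0.6527, 0.1271, 0.0674]
eef_rot: [-180.0, -0.1, 0.0]
contact_force: [-6.3, 0.9, 13.6]
gripper_width: 0.0097
gripper_force: 34.7
```

Touching; release and lift.

Request:
{"method": "carry_out", "body": {"targets": [[0, 0, -0.003, 0, 0, 0], [0, 0, 0, 0, 0, 0], [0, 0, 0, 0, 0, 0], [0, 0, 0, 0, 0, 0]], "hand": 0.35}}

```text
time_s: 13.98
tcp_pos: [0.6523, 0.1268, 0.0663]
eef_rot: [180.0, 0.0, -0.0]
contact_force: [0.3, 0.5, -0.2]
gripper_width: 0.0306
gripper_force: 0.0
```

Request:
{"method": "carry_out", "body": {"targets": [[0, 0, -0.04, 0, 0, 0], [0, 0, -0.1, 0, 0, 0], [0, 0, -0.1, 0, 0, 0], [0, 0, -0.1, 0, 0, 0], [0, 0, -0.1, 0, 0, 0]]}}

```text
time_s: 14.6
tcp_pos: [0.6521, 0.1268, 0.2881]
eef_rot: [-180.0, 0.0, -0.0]
contact_force: [0.9, 0.5, -0.8]
gripper_width: 0.0306
gripper_force: 0.0
```

```bash
python3 - <<'E'
from h import *
L=lambda u,v:(u/2.1-.25,v/2.1+130-.25); T=lambda u,v:((u-441)/2.1+350-.25,v/2.1+170-.25)
for a,b in((L(180,195),T(615,93)),(L(245,52),T(575,245))):
    f=lambda z:np.linalg.norm(cast("scene",a,z)-cast("top",b,z))
    z=min(np.arange(0,.35,.005),key=f);print(z,f(z),cast("scene",a,z),cast("top",b,z))
for p in((225,248),(272,98)):print("base",cast("scene",L(*p),0))
im={n:r.capture(n) for n in C}
for n in C:
    p=blob(n,im[n],"brown",proj(n,[.5495,-.248,.06])[0],28)
    print("slim",n,cyl(n,p,.029,.12),cv2.contourArea(np.float32(p)))
    p=cast(n,proj(n,[0.68,-.101,.03])[0],.03)
b=im["top"];a=im["scene"]
cv2.imwrite("pics/g6.png",np.hstack([cv2.resize(a[140:300,180:360],None,fx=2,fy=2),cv2.resize(b[120:280,210:380],None,fx=2,fy=2)])[:,:,::-1])
E
```

```text
0.14 0.001152725160706876 [[ 0.5681698  -0.34333033]] [[ 0.56930593 -0.34352524]]
0.12 0.014125740390878175 [[ 0.36375277 -0.26825236]] [[ 0.36335903 -0.28237261]]
base [[ 0.56768606 -0.34488936]]
base [[ 0.34918824 -0.2712319 ]]
slim scene (array([ 0.55185783, -0.24885648]), np.float64(0.0013238594047663146)) 862.5
slim top (array([ 0.54639952, -0.24589902]), np.float64(0.00047597779869349165)) 272.0
```

View pics/g6.png

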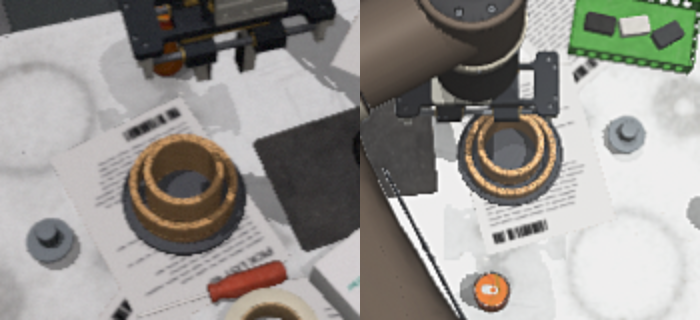

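Request:
{"method": "carry_out", "body": {"targets": [[0, 0, 0, 0, 0, 0.1667], [0, 0, 0, 0, 0, 0.1667], [0, 0, 0, 0, 0, 0.1667], [0, 0, 0, 0, 0, 0.1667], [0, 0, 0, 0, 0, 0.1667]], "hand": 1}}

```text
time_s: 15.32
tcp_pos: [0.6523, 0.1269, 0.286]
eef_rot: [180.0, 0.0, -50.4]
contact_force: [-0.2, -0.4, -0.5]
gripper_width: 0.0749
gripper_force: 0.0
```

Request:
{"method": "carry_out", "body": {"targets": [[0, 0, 0, 0, 0, 0.1667], [0, 0, 0, 0, 0, 0.1667], [0, 0, 0, 0, 0, 0.1667], [0, 0, 0, 0, 0, 0.1667]]}}

```text
time_s: 15.82
tcp_pos: [0.6523, 0.1269, 0.2861]
eef_rot: [180.0, -0.0, -90.4]
contact_force: [0.3, 0.1, -0.6]
gripper_width: 0.0874
gripper_force: 0.0
```

Request:
{"method": "carry_out", "body": {"targets": [[0.0936, 0.0256, 0, 0, 0, 0], [0.0936, 0.0256, 0, 0, 0, 0], [0.0936, 0.0256, 0, 0, 0, 0], [0.0936, 0.0256, 0, 0, 0, 0]]}}

```text
time_s: 16.32
tcp_pos: [0.6004, -0.0616, 0.2863]
eef_rot: [180.0, -0.0, -90.0]
contact_force: [1.1, -0.1, 0.2]
gripper_width: 0.0876
gripper_force: 0.0
```

Request:
{"method": "carry_out", "body": {"targets": [[0.0936, 0.0256, 0, 0, 0, 0], [0.0936, 0.0256, 0, 0, 0, 0], [0.0936, 0.0256, 0, 0, 0, 0], [0.0936, 0.0256, 0, 0, 0, 0], [0, 0, 0, 0, 0, 0]]}}

```text
time_s: 16.95
tcp_pos: [0.5486, -0.2501, 0.2861]
eef_rot: [180.0, -0.0, -90.3]
contact_force: [0.1, 0.5, 0.6]
gripper_width: 0.0876
gripper_force: 0.0
```

Request:
{"method": "carry_out", "body": {"targets": [[-0.004, -0.002, 0.085, 0, 0, 0], [0, 0, 0.085, 0, 0, 0], [0, 0, 0.085, 0, 0, 0], [0, 0, 0.085, 0, 0, 0], [0, 0, 0.032, 0, 0, 0]]}}

```text
time_s: 17.58
tcp_pos: [0.5494, -0.2445, 0.0979]
eef_rot: [179.8, 0.0, -90.0]
contact_force: [-0.4, 0.6, 0.2]
gripper_width: 0.0877
gripper_force: 0.0
```

Request:
{"method": "carry_out", "body": {"targets": [[0, 0, 0, 0, 0, 0], [0, 0, 0, 0, 0, 0], [0, 0, 0, 0, 0, 0], [0, 0, 0, 0, 0, 0], [0, 0, 0, 0, 0, 0]], "hand": 0}}

```text
time_s: 18.2
tcp_pos: [0.5513, -0.2457, 0.1019]
eef_rot: [-179.9, -0.0, -90.0]
contact_force: [-1.7, 0.1, 7.3]
gripper_width: 0.058
gripper_force: 35.0
```

Request:
{"method": "carry_out", "body": {"targets": [[0, 0, -0.02, 0, 0, 0], [0, 0, -0.08, 0, 0, 0], [0, 0, -0.08, 0, 0, 0], [0, 0, -0.06, 0, 0, 0], [0, 0, 0, 0, 0, 0]]}}

```text
time_s: 18.82
tcp_pos: [0.5521, -0.2457, 0.2239]
eef_rot: [-179.7, -0.1, -90.0]
contact_force: [-0.3, -0.3, -2.6]
gripper_width: 0.0578
gripper_force: 34.9
```

```bash
python3 - <<'E'
from h import *
a=r.capture("scene");b=r.capture("top")
cv2.imwrite("pics/g7.png",np.hstack([cv2.resize(a[130:290,60:240],None,fx=2,fy=2),cv2.resize(b[150:310,310:480],None,fx=2,fy=2)])[:,:,::-1])
s=r.get_state();print(s["tcp_pos"],s["contact_force"],s["joints"])
E
```

```text
[ 0.55038665 -0.24515156  0.22052473] [-0.31941644  0.04174091 -2.16477187] [-5.46977454e+00  1.43236585e+01 -1.00084338e+01 -3.87233860e-02
 -6.56606348e+01  5.43295150e+00]
```

View pics/g7.png

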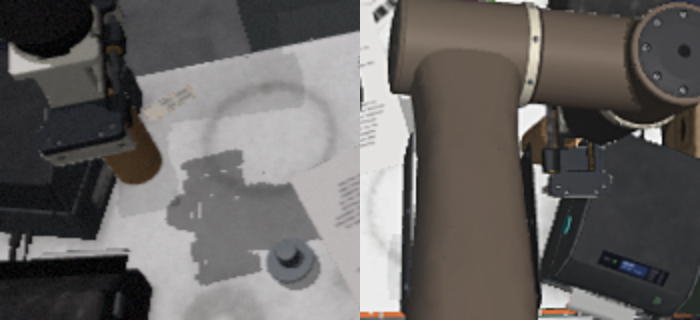

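Request:
{"method": "carry_out", "body": {"targets": [[-0.0939, -0.029, 0, 0, 0, 0], [-0.0939, -0.029, 0, 0, 0, 0], [-0.0939, -0.029, 0, 0, 0, 0], [-0.0939, -0.029, 0, 0, 0, 0], [-0.0939, -0.029, 0, 0, 0, 0]]}}

```text
time_s: 19.55
tcp_pos: [0.6229, -0.0092, 0.219]
eef_rot: [179.9, -0.0, -90.0]
contact_force: [0.6, -0.9, -1.5]
gripper_width: 0.0574
gripper_force: 34.9
```

Request:
{"method": "carry_out", "body": {"targets": [[-0.0939, -0.029, 0, 0, 0, 0], [-0.0939, -0.029, 0, 0, 0, 0], [0, 0, 0, 0, 0, 0], [0, 0, 0, 0, 0, 0], [0, 0, 0, 0, 0, 0]]}}

```text
time_s: 20.18
tcp_pos: [0.6519, 0.0821, 0.2201]
eef_rot: [179.9, -0.0, -90.1]
contact_force: [-0.7, -0.3, -1.5]
gripper_width: 0.0577
gripper_force: 34.9
```

```bash
python3 - <<'E'
from h import *
a=r.capture("scene");b=r.capture("top")
cv2.imwrite("pics/g8.png",np.hstack([cv2.resize(a[130:290,180:360],None,fx=2,fy=2),cv2.resize(b[120:280,210:380],None,fx=2,fy=2)])[:,:,::-1])
s=r.get_state();print(s["tcp_pos"],s["contact_force"])
E
```

```text
[0.65218187 0.08212929 0.22053924] [ 0.22227937 -0.39050912 -1.84029041]
```

View pics/g8.png

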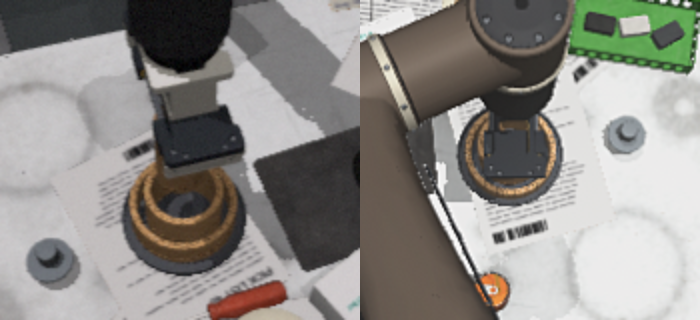

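Request:
{"method": "carry_out", "body": {"targets": [[0, 0, 0.05, 0, 0, 0], [0, 0, 0.05, 0, 0, 0], [0, 0, 0.05, 0, 0, 0], [0, 0, 0.05, 0, 0, 0], [0, 0, 0, 0, 0, 0]]}}

```text
time_s: 20.9
tcp_pos: [0.651, 0.082, 0.1188]
eef_rot: [179.8, -0.1, -90.1]
contact_force: [-0.2, -0.5, -2.0]
gripper_width: 0.0577
gripper_force: 34.9
```

Request:
{"method": "carry_out", "body": {"targets": [[0, 0, 0.012, 0, 0, 0], [0, 0, 0.01, 0, 0, 0], [0, 0, 0, 0, 0, 0], [0, 0, 0, 0, 0, 0]]}}

```text
time_s: 21.4
tcp_pos: [0.6527, 0.0833, 0.11]
eef_rot: [-180.0, 0.0, -90.0]
contact_force: [0.0, -0.2, -1.2]
gripper_width: 0.0578
gripper_force: 34.9
```

Request:
{"method": "carry_out", "body": {"targets": [[0, 0, 0.006, 0, 0, 0], [0, 0, 0, 0, 0, 0], [0, 0, 0, 0, 0, 0]]}}

```text
time_s: 21.78
tcp_pos: [0.6524, 0.0832, 0.1065]
eef_rot: [180.0, -0.0, -90.0]
contact_force: [0.1, -0.0, -1.5]
gripper_width: 0.058
gripper_force: 34.9
```

Request:
{"method": "carry_out", "body": {"targets": [[0, 0, 0.004, 0, 0, 0], [0, 0, 0, 0, 0, 0], [0, 0, 0, 0, 0, 0]]}}

```text
time_s: 22.15
tcp_pos: [0.6527, 0.0832, 0.106]
eef_rot: [-179.9, -0.0, -90.0]
contact_force: [-2.4, 0.5, 8.6]
gripper_width: 0.0582
gripper_force: 35.0
```

Request:
{"method": "carry_out", "body": {"targets": [[0, 0, -0.002, 0, 0, 0], [0, 0, 0, 0, 0, 0], [0, 0, 0, 0, 0, 0], [0, 0, 0, 0, 0, 0], [0, 0, 0, 0, 0, 0]], "hand": 1}}

```text
time_s: 22.78
tcp_pos: [0.6525, 0.0832, 0.1054]
eef_rot: [180.0, -0.0, -90.0]
contact_force: [-1.3, -0.0, 0.7]
gripper_width: 0.0877
gripper_force: 0.0
```

Request:
{"method": "carry_out", "body": {"targets": [[0, 0, -0.04, 0, 0, 0], [0, 0, -0.1, 0, 0, 0], [0, 0, -0.1, 0, 0, 0], [0, 0, -0.1, 0, 0, 0], [0, 0, 0, 0, 0, 0]]}}

```text
time_s: 23.4
tcp_pos: [0.6545, 0.0835, 0.2809]
eef_rot: [-179.5, 0.1, -90.0]
contact_force: [-0.8, 0.3, -0.3]
gripper_width: 0.0873
gripper_force: 0.0
```

Request:
{"method": "carry_out", "body": {"targets": [[0.0923, -0.0135, 0, 0, 0, 0], [0.0923, -0.0135, 0, 0, 0, 0], [0.0923, -0.0135, 0, 0, 0, 0], [0.0923, -0.0135, 0, 0, 0, 0], [0, 0, 0, 0, 0, 0]], "hand": 0.65}}

```text
time_s: 24.02
tcp_pos: [0.679, -0.1046, 0.2741]
eef_rot: [179.9, -0.0, -90.2]
contact_force: [-1.1, 0.8, 0.3]
gripper_width: 0.0574
gripper_force: 0.0
```

```bash
python3 - <<'E'
from h import *
im={n:r.capture(n) for n in C}
a,b=im["scene"],im["top"]
s=r.get_state();print(s["tcp_pos"],s["contact_force"])
for n,q in im.items(): print(n,"slim top centre expected px",proj(n,[.652,.082,.124]))
cv2.imwrite("pics/g9.png",np.hstack([cv2.resize(a[140:300,180:360],(405,360),interpolation=2),cv2.resize(b[120:280,210:380],(382,360),interpolation=2)])[:,:,::-1])
E
```

```text
[ 0.67900851 -0.10199095  0.27454999] [ 0.37802578 -0.16890591 -0.00666057]
scene slim top centre expected px [[270.99872223 214.94832868]]
top slim top centre expected px [[284.98719559 188.15916236]]
```

View pics/g9.png

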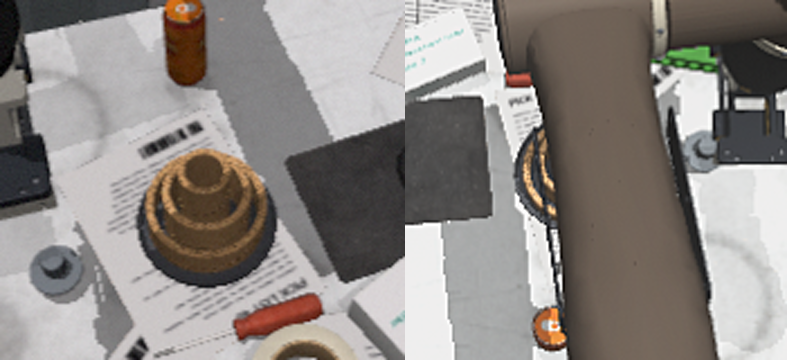

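Request:
{"method": "carry_out", "body": {"targets": [[-0.002, -0.002, 0.1, 0, 0, 0], [0, 0, 0.1, 0, 0, 0], [0, 0, 0.1, 0, 0, 0], [0, 0, 0.1, 0, 0, 0], [0, 0, 0.04, 0, 0, 0]]}}

```text
time_s: 24.75
tcp_pos: [0.678, -0.0991, 0.0517]
eef_rot: [179.7, -0.0, -90.0]
contact_force: [0.5, -0.3, 1.1]
gripper_width: 0.057
gripper_force: 0.0
```

Request:
{"method": "carry_out", "body": {"targets": [[0, 0, 0.01, 0, 0, 0], [0, 0, 0.008, 0, 0, 0], [0, 0, 0, 0, 0, 0], [0, 0, 0, 0, 0, 0]]}}

```text
time_s: 25.25
tcp_pos: [0.6809, -0.1003, 0.0477]
eef_rot: [-179.9, 0.0, -90.0]
contact_force: [-0.5, -1.2, -1.3]
gripper_width: 0.0569
gripper_force: 0.0
```

Request:
{"method": "carry_out", "body": {"targets": [[0, 0, 0.006, 0, 0, 0], [0, 0, 0, 0, 0, 0], [0, 0, 0, 0, 0, 0]]}}

```text
time_s: 25.62
tcp_pos: [0.6803, -0.1005, 0.0436]
eef_rot: [180.0, 0.0, -90.0]
contact_force: [0.1, 0.1, -0.5]
gripper_width: 0.0569
gripper_force: 0.0
```

Request:
{"method": "carry_out", "body": {"targets": [[0, 0, 0, 0, 0, 0], [0, 0, 0, 0, 0, 0], [0, 0, 0, 0, 0, 0], [0, 0, 0, 0, 0, 0], [0, 0, 0, 0, 0, 0]], "hand": 0, "squeeze": 25}}

```text
time_s: 26.25
tcp_pos: [0.6803, -0.1004, 0.0435]
eef_rot: [180.0, -0.0, -90.0]
contact_force: [0.6, 0.1, -0.5]
gripper_width: 0.0251
gripper_force: 24.9
```

Request:
{"method": "carry_out", "body": {"targets": [[0, 0, -0.03, 0, 0, 0], [0, 0, -0.09, 0, 0, 0], [0, 0, -0.09, 0, 0, 0], [0, 0, -0.09, 0, 0, 0], [0, 0, 0, 0, 0, 0]]}}

```text
time_s: 26.88
tcp_pos: [0.6828, -0.1006, 0.1999]
eef_rot: [-179.5, -0.0, -90.0]
contact_force: [-0.3, -0.0, -0.1]
gripper_width: 0.025
gripper_force: 24.9
```

```bash
python3 - <<'E'
from h import *
a=r.capture("scene")
cv2.imwrite("pics/scene2.png",a[:,:,::-1])
s=r.get_state();print(s["tcp_pos"],s["contact_force"],s["gripper_width"])
# slim: outline of top part only (above the mid rim) -> far edge at z=.124
m=mask(a,"brown"); cs=[]
for v in range(196,212,2):
    x=np.where(m[v,240:300])[0]+240
    if len(x): cs.append((v,x.min(),x.max()))
print(cs)
pts=np.float64([(u,v) for v,x0,x1 in cs for u in(x0,x1)])
E
```

```text
[ 0.68139833 -0.10037799  0.19697827] [-0.60826421 -0.48754741 -1.86352351] 0.025327325907559428
[(206, np.int64(268), np.int64(272)), (208, np.int64(263), np.int64(279)), (210, np.int64(259), np.int64(285))]
```

```bash
python3 - <<'E'
from h import *
a=cv2.imread("pics/scene2.png")[:,:,::-1].copy(); m=mask(a,"brown")
P=[(u,np.where(m[195:240,u])[0].min()+195-.5) for u in range(261,283)]
W=cast("scene",P,.124); print(P[::4])
s=least_squares(lambda c:np.linalg.norm(W-c,axis=1)-.029,[.652,.082],loss="soft_l1",f_scale=.002); print(s.x,np.sqrt(np.mean(s.fun**2)))
E
```

```text
[(261, np.float64(208.5)), (265, np.float64(206.5)), (269, np.float64(205.5)), (273, np.float64(206.5)), (277, np.float64(207.5)), (281, np.float64(208.5))]
[0.65401143 0.0809309 ] 0.001781252018420021
```

Request:
{"method": "carry_out", "body": {"targets": [[-0.0908, 0.0142, 0, 0, 0, 0], [-0.0908, 0.0142, 0, 0, 0, 0], [-0.0908, 0.0142, 0, 0, 0, 0], [-0.0908, 0.0142, 0, 0, 0, 0], [0, 0, 0, 0, 0, 0]]}}

```text
time_s: 27.55
tcp_pos: [0.651, 0.0841, 0.1928]
eef_rot: [179.9, -0.0, -89.8]
contact_force: [0.9, -0.6, 0.3]
gripper_width: 0.0255
gripper_force: 24.9
```

Request:
{"method": "carry_out", "body": {"targets": [[0, 0, 0, 0, 0, 0], [0, 0, 0, 0, 0, 0], [0, 0, 0, 0, 0, 0]]}}

```text
time_s: 27.92
tcp_pos: [0.6521, 0.0802, 0.1934]
eef_rot: [180.0, -0.0, -90.1]
contact_force: [0.0, 0.8, -0.8]
gripper_width: 0.0254
gripper_force: 24.9
```

Request:
{"method": "carry_out", "body": {"targets": [[-0.001, 0, 0.02, 0, 0, 0], [0, 0, 0.02, 0, 0, 0], [0, 0, 0.02, 0, 0, 0], [0, 0, 0.008, 0, 0, 0], [0, 0, 0, 0, 0, 0]]}}

```text
time_s: 28.55
tcp_pos: [0.6519, 0.0816, 0.1591]
eef_rot: [180.0, -0.0, -90.0]
contact_force: [-0.3, -0.3, -0.7]
gripper_width: 0.0251
gripper_force: 24.9
```

```bash
python3 - <<'E'
from h import *
s=r.get_state();print(s["tcp_pos"],s["contact_force"],s["moment"])
a=r.capture("scene");b=r.capture("top")
cv2.imwrite("pics/g10.png",np.hstack([cv2.resize(a[160:280,210:340],None,fx=3,fy=3),cv2.resize(b[130:250,220:350],None,fx=3,fy=3)])[:,:,::-1])
E
```

```text
[0.65190682 0.08164124 0.15909176] [-0.28347174 -0.32269118 -0.74971693] [ 0.039085   -0.03364938 -0.01360825]
```

Request:
{"method": "carry_out", "body": {"targets": [[0, 0, 0.013, 0, 0, 0], [0, 0, 0.01, 0, 0, 0], [0, 0, 0.004, 0, 0, 0], [0, 0, 0, 0, 0, 0], [0, 0, 0, 0, 0, 0]]}}

```text
time_s: 29.28
tcp_pos: [0.6522, 0.0817, 0.1462]
eef_rot: [-180.0, 0.0, -90.0]
contact_force: [-0.1, 0.0, 0.2]
gripper_width: 0.0255
gripper_force: 24.9
```

Request:
{"method": "carry_out", "body": {"targets": [[0, 0, 0.004, 0, 0, 0], [0, 0, 0, 0, 0, 0], [0, 0, 0, 0, 0, 0]]}}

```text
time_s: 29.65
tcp_pos: [0.652, 0.0817, 0.1441]
eef_rot: [180.0, -0.0, -90.0]
contact_force: [0.8, -0.2, -0.8]
gripper_width: 0.0254
gripper_force: 24.9
```

Request:
{"method": "carry_out", "body": {"targets": [[0, 0, 0.004, 0, 0, 0], [0, 0, 0, 0, 0, 0], [0, 0, 0, 0, 0, 0]]}}

```text
time_s: 30.02
tcp_pos: [0.6524, 0.0818, 0.1426]
eef_rot: [-179.9, 0.0, -90.0]
contact_force: [-0.4, -0.8, 4.8]
gripper_width: 0.0255
gripper_force: 24.9
```

Seated contact at the expected height. Release, lift and look.

Request:
{"method": "carry_out", "body": {"targets": [[0, 0, -0.001, 0, 0, 0], [0, 0, 0, 0, 0, 0], [0, 0, 0, 0, 0, 0], [0, 0, 0, 0, 0, 0]], "hand": 0.65}}

```text
time_s: 30.52
tcp_pos: [0.6519, 0.0816, 0.1423]
eef_rot: [180.0, -0.0, -90.0]
contact_force: [-0.3, -0.5, -0.2]
gripper_width: 0.0553
gripper_force: 0.0
```

Request:
{"method": "carry_out", "body": {"targets": [[0, 0, -0.03, 0, 0, 0], [0, 0, -0.08, 0, 0, 0], [0, 0, -0.08, 0, 0, 0], [0, 0, -0.08, 0, 0, 0], [0, 0, 0, 0, 0, 0]]}}

```text
time_s: 31.15
tcp_pos: [0.6538, 0.0819, 0.2831]
eef_rot: [-179.5, 0.1, -90.0]
contact_force: [-0.3, -0.1, 0.9]
gripper_width: 0.0567
gripper_force: 0.0
```

Request:
{"method": "carry_out", "body": {"targets": [[0.08, 0, 0, 0, 0, 0], [0.08, 0, 0, 0, 0, 0], [0.08, 0, 0, 0, 0, 0], [0.08, 0, 0, 0, 0, 0], [0, 0, 0, 0, 0, 0]]}}

```text
time_s: 31.78
tcp_pos: [0.6515, -0.0809, 0.2777]
eef_rot: [180.0, -0.0, -90.2]
contact_force: [0.3, -0.1, 0.3]
gripper_width: 0.0571
gripper_force: 0.0
```

```bash
python3 - <<'E'
from h import *
a=r.capture("scene");b=r.capture("top")
cv2.imwrite("pics/g11.png",np.hstack([cv2.resize(a[130:290,190:350],(390,390),interpolation=2),cv2.resize(b[120:280,210:370],(390,390),interpolation=2)])[:,:,::-1])
s=r.get_state();print(s["tcp_pos"],s["time_s"])
E
```

```text
[ 0.65175186 -0.07870404  0.27763959] 31.875
```

View pics/g11.png

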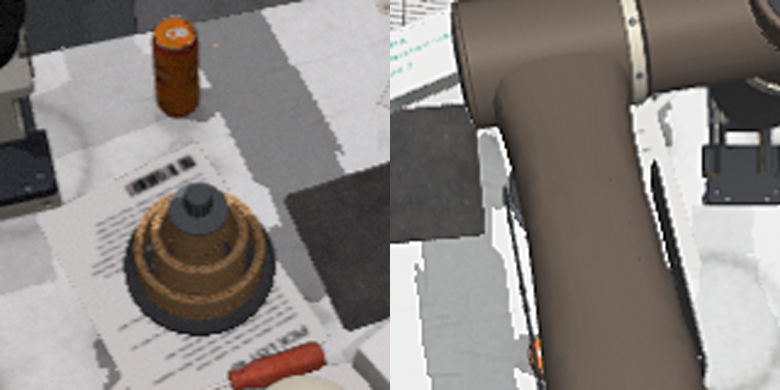

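The three cores are nested in the tray, and the plug's flange lies level on the slim core (centred at crop pixel (200,208)). The can is still standing in its place at (176,65).

```bash
python3 -c "
from plant import r
print(r.close_job())"
```

```text
the job is handed in; nothing more can be done
None
```

The job is handed in with no verdict shown: the last picture has all three cores nested in the large tray, the plug seated on the slim core and the can still standing, at about 32 s on the robot's clock.

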